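Push the sign plate out over the end of the drying ledge

ROBOT

A 6-joint arm with a two-finger parallel gripper is mounted at the origin on the work surface. World frame = base frame: x ahead of the robot, y to its left, z up, the work surface at z = 0. Lengths are in m, angles in degrees, forces in N, time in s.
With the tool pointing down it reaches from about 0.4 to 0.825 m from the base axis. Payload 7 kg.
Tool frame: the origin (TCP) lies midway between the tips of the shut fingers; the grasp point (between the pads) lies 19 mm behind it; z points along the fingers, y is the direction in which the jaws open and shut (so a half turn about z gives the same grasp; the last joint's range is limited). The gripper opens to 88 mm and grips with 3 to 60 N. Pads are 19 mm wide; open, the fingers measure 130 mm over their backs; the gripper's body (78 mm by 193 mm) begins 47 mm behind the grasp point.
Start: joints at [92.71, 20.546, 0.682, 0, -70.136, -16.507], TCP at [0.161, 0.655, 0.227] pointing down, gripper open.
Joint ranges: [-176.03, 176.03], [-82.01, 121.73], [-58.28, 71.71], [-173.87, 95.51], [-174.79, -0.11], [-173.66, 173.66]. Speed limits (degrees/s): [136.94, 136.94, 172.46, 180, 180, 180].

INTERFACE

Orientations are given as a 3x3 rotation matrix whose columns are the frame's x, y, z axes.
In Python, from rig import robot gives the robot as it stands. Calls block until the motion is done:
- robot.goto(position, orientation): joint-space move of the TCP to a pose.
- robot.servo_line(position, ori=None, speed=0.15): straight line of the TCP; ori=None keeps the orientation; speed is the mean speed in m/s.
- robot.movej(angles): joint-space move.
- robot.move_gripper(opening): opening from 0.0 (shut) to 1.0 (fully open); the grip force is fixed at half the most; returns when the fingers have stopped.
- robot.dwell(seconds).
- robot.ik(position, orientation): joint angles nearest the present ones, or None.
- robot.grab_frame(name): name is "scene" or "top"; returns (picture, depth): 480x640x3 uint8, red, green, blue; 480x640 float32, m along the optical axis (not along the pixel's ray), 0 where there is no reading.
- robot.camera_info(name): a dict with "vfov" (degrees; the focal length in pixels is half the picture's height over the tangent of half this angle, whatever the lens; pixels are square), "cx", "cy" (the principal point, pixels), "k1" (the pictures are not rectified: a ray, as slopes to the right and down, at radius r is drawn at 1 + k1 r^2 times it, then the intrinsics apply), "view" (4x4, takes a point from world to camera coordinates). Camera axes: x right, y down, z forward; pixel columns grow to the right and rows downward; lengths in m; the calibration is good to about 2 mm. A picture is of the moment at which its call begins. camera_info takes no time and is no camera call.
A pose or a line that the arm cannot do raises robot.Unreachable and nothing moves.
- robot.job_done(): hands the job in, once; it reports no verdict.
Readings, each from a call of its own:
- robot.read_t(): time.
- robot.read_qpos(): joint angles.
- robot.read_qvel(): joint speeds.
- robot.read_effort(): joint torques, N m.
- robot.read_position(): TCP position.
- robot.read_tcp_rot(): TCP orientation.
- robot.read_force(): force on the tool from outside, world axes, zero at the start.
- robot.read_ft_torque(): the same for the moment, N m.
- robot.read_grip_width(): opening from 0.0 (shut) to 1.0 (fully open).
Only numpy, scipy, OpenCV 4.12 (cv2) and the standard library are available. Lean on these libraries where they do the work, as an engineer would, in place of code of your own. Each camera call takes 0.05 s, during which the arm holds its last target.

TASK

The long resin-coated sign plate on the drying ledge has set, and its outer end is to be checked for drips. Without lifting it, push it with the fingertips square up against the ledge's back rail and out along the rail, over the ledge end it lies nearer to (away from the round coaster), until about a third of its length overhangs, and leave it lying there flat. Leave the coaster, pot, cups and bottles where they are.

Things in the scene. Friction and masses are not known exactly. Their poses are not given: they have to be found in the camera images.
- ledge: Fixed wooden drying ledge: board 180 mm deep (x), 640 mm long (y), flat top 70 mm above the table. A back rail, 12 mm thick, 14 mm high, runs along the whole far (+x) edge of the top, its inner face at x = +78 mm. The front edge (x = -90 mm) and both ends (y = +320, -320 mm) are open. Origin: on the table under the board's centre; +x towards the rail, +y to the robot's left.
- left_end (a point): Middle of the ledge's open left (+y) end, level with its top surface; axes as the ledge's.
- right_end (a point): Middle of the ledge's open right (-y) end, level with its top surface; axes as the ledge's.
- plate: Long sign plate: loose resin-coated plywood, two flush brass eyelets, 160 mm long (y), 100 wide (x), 8 thick, 0.12 kg. Lies flat on the left or right half of the ledge, up to 7 degrees askew, its centre 12 to 24 mm short of its place against the rail, outer end 30 to 80 mm inside the nearer ledge end. Slides freely; tips if half overhangs. Origin: centre of its underside.
- coaster: Round coaster of the same resin-coated plywood, 94 mm across, 8 mm thick, loose, on the other half of the ledge from the plate. To be left alone. Origin: centre of its underside.
- pigment_pot: Small lidded pot, 36 mm across and 45 mm high, loose, standing at the middle of the ledge between the plate and the coaster; at least 55 mm of free ledge lies between it and the plate. To be left alone. Origin: centre of its underside.
- cup_a: Paper cup, 68 mm across and 72 mm high, a stir stick in it reaching 112 mm high, loose on the table in front of the ledge, left. Leave alone. Origin: centre of its underside.
- cup_b: Paper cup like cup_a, in front of the ledge, right. Leave alone. Origin: centre of its underside.
- cup_c: Paper cup, 68 mm across and 72 mm high, no stick, loose on the table behind the ledge. Leave alone. Origin: centre of its underside.
- resin_bottle: Bottle, 58 mm across and 125 mm high, loose on the table behind the ledge. Leave alone. Origin: centre of its underside.
- hardener_bottle: Bottle, 48 mm across and 105 mm high, loose on the table behind the ledge. Leave alone. Origin: centre of its underside.
Mind the look-alikes: they are no part of the job. Leave any black or blue look-alike of the plate alone.

How it is judged (in metres and radians):
At the end, for the whole second after the job is handed in: The sign plate rests flat on its ledge (height within 3 mm, tilt under 0.04 rad), 40 to 66 mm of its length overhanging the ledge end away from the coaster, square to the rail within 0.07 rad, its centre no more than 6 mm out from where it is with its long side touching the rail (((y of plate in the frame of ledge between 0.28 and 0.306 m and y of coaster in the frame of ledge below 0 m) or (y of plate in the frame of ledge between -0.306 and -0.28 m and y of coaster in the frame of ledge above 0 m)) and x of plate in the frame of ledge above 0.022 m and angle between the y axis of plate and the y axis of ledge, either way round below 0.07 rad and height (world z) of plate between 0.067 and 0.073 m and angle between plate's own z axis and vertical below 0.04 rad and linear speed of plate below 0.01 m/s and angular speed of plate below 0.1 rad/s).
It fails at once if the plate is lifted off the ledge or carried (height (world z) of plate above 0.078 m).
It fails at once if the plate tips up or over the end of the ledge (angle between plate's own z axis and vertical above 0.15 rad).
It fails at once if the plate falls off the ledge (height (world z) of plate below 0.058 m).
It fails at once if the round coaster is moved, lifted or tipped (distance of coaster from where it was at the start of the episode above 0.015 m or angle between coaster's own z axis and vertical above 0.15 rad).
It fails at once if a pot, cup or bottle is shifted or tipped (distance of pigment_pot from where it was at the start of the episode above 0.02 m or angle between any of pigment_pot, cup_a, cup_b, cup_c, resin_bottle, hardener_bottle's own z axis and vertical above 0.3 rad or distance of any of cup_a, cup_b, cup_c, resin_bottle, hardener_bottle from where it was at the start of the episode above 0.03 m).
It also fails if it takes over 53 s, if anything falls off the work surface, if the arm or the gripper's body presses on something with over 40 N, if the wrist force passes 120 N, or if a joint passes its speed limit or range.

## Working session

There is one attempt and no reset: what is moved stays moved. The work goes in short steps, each a Python script; the robot and the scene stay as the last script left them, time stands still between calls to the robot, and variables do not carry over. Pictures are saved under pics/ and viewed, and the job is handed in when it is done.

```bash
mkdir -p pics; ls
python3 - <<'E'
from rig import robot
import cv2,numpy as np
for n in ("scene","top"):
    p,d=robot.grab_frame(n); np.savez(f"{n}0.npz",p=p,d=d)
    cv2.imwrite(f"pics/{n}0.png",p[:,:,::-1]); print(n,robot.camera_info(n),d.min(),d.max())
print(robot.read_t(),robot.read_position(),robot.read_tcp_rot())
E
```

```text
pics
scene {'vfov': 48.10498954742355, 'cx': 327.896949106724, 'cy': 233.91025015573544, 'k1': -0.02299753730257619, 'view': array([[ 5.92538771e-03,  9.99981675e-01,  1.24056117e-03,
         1.85378509e-02],
       [ 7.36466641e-01, -3.52471916e-03, -6.76464680e-01,
        -3.30882927e-01],
       [-6.76447911e-01,  4.92194742e-03, -7.36474030e-01,
         1.52679772e+00],
       [ 0.00000000e+00,  0.00000000e+00,  0.00000000e+00,
         1.00000000e+00]])} 0.0 3.451494
top {'vfov': 42.89675757164153, 'cx': 318.9231327782181, 'cy': 244.2609899665495, 'k1': 0.04787850663059077, 'view': array([[-1.04906175e-02, -9.99942757e-01, -2.10485384e-03,
        -1.74071412e-02],
       [-9.88815841e-01,  1.06870149e-02, -1.48758263e-01,
         5.19876527e-01],
       [ 1.48772242e-01,  5.20746784e-04, -9.88871351e-01,
         1.38527024e+00],
       [ 0.00000000e+00,  0.00000000e+00,  0.00000000e+00,
         1.00000000e+00]])} 0.0 2.386827
0.1 [0.16087466 0.65509449 0.22572707] [[ 9.71129537e-01 -2.38552641e-01 -2.44104934e-04]
 [-2.38552737e-01 -9.71128402e-01 -1.48921273e-03]
 [ 1.18198396e-04  1.50445037e-03 -9.99998861e-01]]
```

View pics/scene0.png

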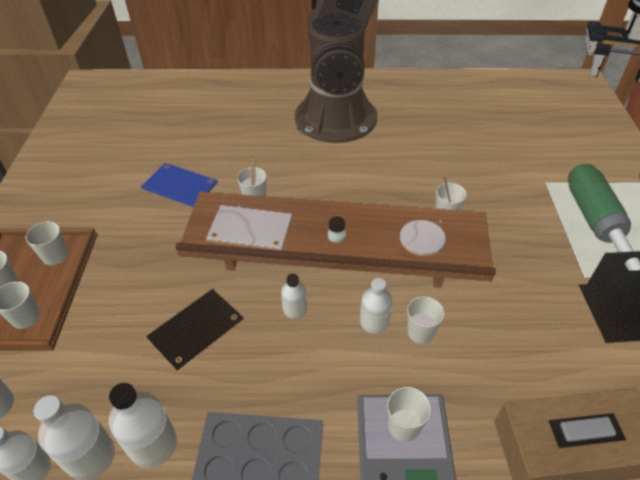

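View pics/top0.png

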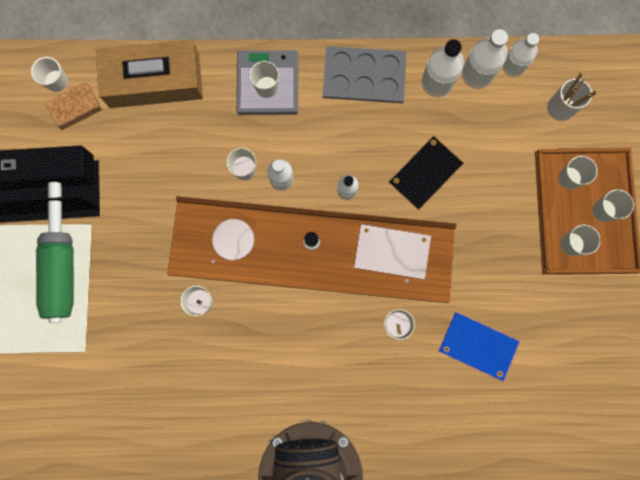

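The top view shows the ledge from about (170,275) to (455,225), with the rail along its upper edge. The plate is on the right half (y<0) at about (393,252), the coaster at (233,240), the pot at (311,240) and the cups in front at (197,300) and (399,324). So the push goes over the right (-y) end.

```bash
cat > h.py <<'E'
import cv2,numpy as np
from rig import robot
def rays(n,uv):
    c=robot.camera_info(n); f=240/np.tan(np.radians(c['vfov']/2))
    K=np.array([[f,0,c['cx']],[0,f,c['cy']],[0,0,1]])
    u=cv2.undistortPoints(np.float64(uv).reshape(-1,1,2),K,np.array([c['k1'],0,0,0]))[:,0]
    V=c['view']; R=V[:3,:3]; o=-R.T@V[:3,3]
    return o,np.c_[u,np.ones(len(u))]@R
def onz(n,uv,z):
    o,d=rays(n,uv); return o+d*((z-o[2])/d[:,2])[:,None]
def white(p):
    h=cv2.cvtColor(p,cv2.COLOR_RGB2HSV); return ((h[...,1]<70)&(h[...,2]>110)).astype(np.uint8)*255
def wood(p):
    h=cv2.cvtColor(p,cv2.COLOR_RGB2HSV).astype(int); return ((h[...,0]<11)&(h[...,1]>120)&(h[...,2]>40)).astype(np.uint8)*255
def blobs(m,amin=60):
    n,l,s,c=cv2.connectedComponentsWithStats(m); return [(l==i,s[i],c[i]) for i in range(1,n) if s[i][4]>amin]
E
python3 - <<'E'
from h import *
for n in("scene","top"):
    p=np.load(f"{n}0.npz")['p']; w=white(p); g=wood(p)
    cv2.imwrite(f"pics/m_{n}.png",np.hstack([w,g])[::1,::1][:480,:1280] if 0 else cv2.resize(np.hstack([w,g]),(800,300)))
    roi=(slice(150,350),slice(150,520)) 
    for m,nm in((w,'w'),(g,'g')):
        mm=np.zeros_like(m); mm[roi]=m[roi]
        for b,s,c in blobs(mm):
            cs,_=cv2.findContours(b.astype(np.uint8),cv2.RETR_EXTERNAL,cv2.CHAIN_APPROX_NONE)
            ct=max(cs,key=len)[:,0]
            z=0.078 if nm=='w' else 0.07
            P=onz(n,ct,z)[:,:2]
            r=cv2.minAreaRect(P.astype(np.float32)*1000)
            print(n,nm,s,np.round(c),'rect mm',np.round(r[0],1),np.round(r[1],1),round(r[2],2))
E
```

```text
scene w [150 162  68  21 108] [185. 171.] rect mm [ 322.7 -350.3] [157.7  56.7] 82.47
scene w [237 167  30  29 657] [252. 181.] rect mm [ 354.6 -196.7] [68.1 95.6] 89.7
scene w [435 182  32  28 742] [450. 196.] rect mm [406.4 252.4] [67.  91.8] 78.43
scene w [ 206  205   86   44 2740] [250. 226.] rect mm [ 494.5 -186.7] [162.1 108.7] 79.84
scene w [ 400  220   46   35 1264] [422. 237.] rect mm [528.8 174.2] [93.2 96.5] 84.48
scene w [327 230  19  13 173] [336. 236.] rect mm [526.6  -4.8] [37.6 33.6] 89.73
scene w [ 359  277   33   57 1424] [375. 307.] rect mm [697.7  65.6] [ 57.6 127.5] 84.6
scene w [281 283  26  37 775] [293. 301.] rect mm [688.7 -86.7] [83. 47.] 3.02
scene w [ 407  296   38   48 1426] [424. 318.] rect mm [731.3 154.7] [ 67.8 103.7] 84.02
top w [227 150  29  29 638] [241. 163.] rect mm [703.2 155.1] [65.  66.6] 89.48
top w [268 159  25  31 606] [280. 173.] rect mm [678.6  65.1] [55.4 71.2] 89.75
top w [337 175  22  24 295] [348. 188.] rect mm [648.9 -89.8] [46.5 52.1] 70.92
top w [ 212  219   42   41 1340] [233. 239.] rect mm [528.2 172.9] [93.1 91.9] 89.41
top w [ 354  224   77   55 3101] [392. 252.] rect mm [ 496.2 -188.4] [160.5 101. ] 79.98
top w [181 286  32  30 736] [196. 301.] rect mm [390.1 251.5] [64.9 68.9] 1.43
top w [384 309  31  31 667] [398. 324.] rect mm [ 333.1 -198.7] [64.8 66.3] 43.76
```

Run:
```python
import cv2
a=cv2.imread("pics/top0.png")[180:350,160:470];cv2.imwrite("pics/topz.png",cv2.resize(a,None,fx=2.5,fy=2.5,interpolation=2))
```

```text
(no output)
```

View pics/topz.png

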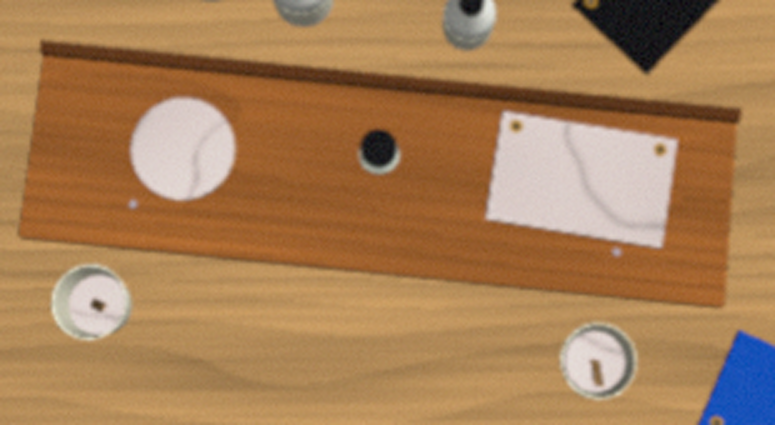

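View pics/m_top.png

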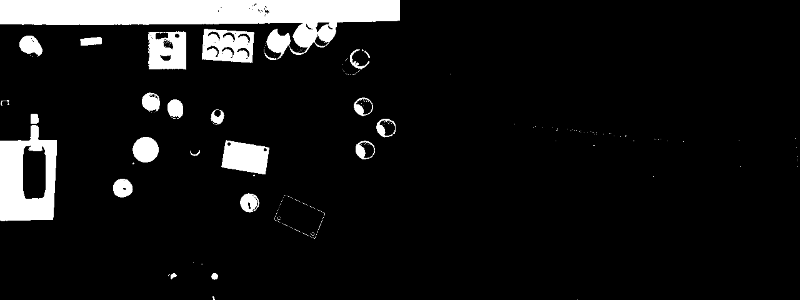

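Run:
```python
from h import *
p=np.load("top0.npz")['p'];h=cv2.cvtColor(p,cv2.COLOR_RGB2HSV);L=cv2.cvtColor(p,cv2.COLOR_RGB2LAB)
for q in [(270,260),(440,270),(190,230),(440,225),(300,210),(300,320),(150,240),(480,270)]: print(q,h[q[1],q[0]],L[q[1],q[0]])
uv=[(167.6,274.8),(449.2,302),(176.8,196.8),(456,224)]
P=np.r_[onz("top",uv[:2],.07),onz("top",uv[2:],.084)][:,:2]
print(P); 
y=P[0]-P[1];print(np.linalg.norm(y),np.degrees(np.arctan2(-y[0],y[1])));y=P[2]-P[3];print(np.linalg.norm(y),np.degrees(np.arctan2(-y[0],y[1])))
print(np.linalg.norm(P[0]-P[2]),np.linalg.norm(P[1]-P[3]),P.mean(0))
w=white(p); b=[b for b in blobs(w,2000) if abs(b[2][0]-392)<10 and abs(b[2][1]-252)<10][0][0]
ct=max(cv2.findContours(b.astype(np.uint8),0,cv2.CHAIN_APPROX_NONE)[0],key=len)[:,0]
Q=onz("top",ct,.078)[:,:2]; print(cv2.boxPoints(cv2.minAreaRect(Q.astype(np.float32))))
```

```text
(270, 260) [ 13 183 145] [109 148 164]
(440, 270) [ 14 177 157] [120 147 166]
(190, 230) [ 14 186 151] [114 148 167]
(440, 225) [ 12 180  99] [ 73 144 153]
(300, 210) [ 13 188  91] [ 66 142 153]
(300, 320) [ 16 136 174] [148 139 161]
(150, 240) [ 16 127 173] [149 137 159]
(480, 270) [ 16 129 184] [157 138 161]
[[ 0.44896846  0.31930079]
 [ 0.38097924 -0.31352276]
 [ 0.62568525  0.29959223]
 [ 0.55584865 -0.333392  ]]
0.6364653837034645 -6.132215307384502
0.6368250855005627 -6.295929463666739
0.17781239749860814 0.1759946020084096 [ 0.5028704  -0.00700543]
[[ 0.43253    -0.25865114]
 [ 0.53202075 -0.27623355]
 [ 0.5599525  -0.11818081]
 [ 0.46046174 -0.10059839]]
```

```bash
cat >> h.py <<'E'
def ledge(p,n="top"):
    h=cv2.cvtColor(cv2.GaussianBlur(p,(3,3),0),cv2.COLOR_RGB2HSV)
    m=((h[...,1]>157)&(h[...,0]<20)&(h[...,2]>50)).astype(np.uint8)*255
    m[:180]=0;m[320:]=0;m[:,:155]=0;m[:,475:]=0
    m=cv2.morphologyEx(m,cv2.MORPH_OPEN,np.ones((3,3)))
    b=max(blobs(m),key=lambda b:b[1][4])[0].astype(np.uint8)
    ct=max(cv2.findContours(b,0,cv2.CHAIN_APPROX_NONE)[0],key=len)[:,0]
    return m,cv2.convexHull(ct)[:,0]
def fit(P):
    v=cv2.fitLine(np.float32(P),cv2.DIST_HUBER,0,1e-4,1e-4).ravel(); return v[2:],v[:2]
E
python3 - <<'E'
from h import *
p=np.load("top0.npz")['p']; m,_=ledge(p)
cv2.imwrite("pics/lm.png",m[180:330,150:480])
ey0=np.array([.108,.994]);ey0/=np.linalg.norm(ey0); ex0=np.array([ey0[1],-ey0[0]])
b=max(blobs(m),key=lambda b:b[1][4])[0].astype(np.uint8)
ct=max(cv2.findContours(b,0,cv2.CHAIN_APPROX_NONE)[0],key=len)[:,0]
P7=onz("top",ct,.07)[:,:2];P8=onz("top",ct,.084)[:,:2]
c=np.array([.503,-.007]); a=(P7-c)@ex0; t=(P7-c)@ey0; a8=(P8-c)@ex0;t8=(P8-c)@ey0
def rep(k,P,nm):
    o,d=fit(P[k]); d=d*np.sign(d[1] if abs(d[1])>.5 else d[0])
    print(nm,k.sum(),o,d, 'deg',np.degrees(np.arctan2(-d[0],d[1]) if abs(d[1])>.5 else np.arctan2(d[1],d[0])))
    return o,d
F=rep((abs(a+.09)<.02)&(abs(t)<.29),P7,'front')
B=rep((abs(a8-.09)<.02)&(abs(t8)<.29),P8,'back')
R=rep((abs(t+.32)<.02)&(abs(a)<.06),P7,'right')
Lf=rep((abs(t-.32)<.02)&(abs(a)<.06),P7,'left')
ey=F[1]/2+B[1]/2;ey/=np.linalg.norm(ey);ex=np.array([ey[1],-ey[0]])
print('depth',(B[0]-F[0])@ex,'len',(Lf[0]-R[0])@ey)
C=ex*((B[0]+F[0])/2@ex)+ey*((Lf[0]+R[0])/2@ey); print('C',C,'yaw',np.degrees(np.arctan2(ey[1],ey[0])-np.pi/2))
for nm,q in(('plate',[.4962,-.1884]),('coaster',[.5282,.1729]),('pot',[.5266,-.0048]),('cupb',[.333,-.1987])): print(nm,np.array([(np.array(q)-C)@ex,(np.array(q)-C)@ey]))
E
```

```text
front 256 [0.41598266 0.00189109] [0.10972626 0.9939619 ] deg -6.2995353
back 255 [ 0.589936   -0.01680761] [0.10952754 0.99398375] deg -6.288081
right 53 [ 0.45740098 -0.32022238] [ 0.99305403 -0.117659  ] deg -6.757016
left 52 [0.5365914  0.30989602] [ 0.99378616 -0.11130626] deg -6.390621
depth 0.17495479 len 0.63500196
C [ 0.5031378  -0.00584054] yaw -6.293807
plate [ 0.01311742 -0.18221971]
coaster [0.00531635 0.18041073]
pot [0.02320669 0.00360636]
cupb [-0.14796979 -0.21034875]
```

View pics/lm.png

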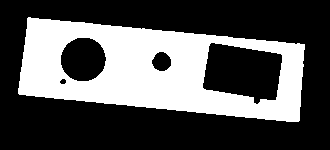

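Ledge frame: C=(0.503,-0.006), yaw -6.3°. The measured 635×175 mm is the real size less the mask edge. The plate is at ledge (0.013,-0.182), -3.7° askew, 15 mm short of the rail and measuring 160×101 mm. All of this fits the task text. Next I check IK and move above the start of the first push.

```bash
cat >> h.py <<'E'
C=np.array([.5031,-.0058]); yaw=np.radians(-6.294)
EX=np.array([np.cos(yaw),np.sin(yaw)]);EY=np.array([-np.sin(yaw),np.cos(yaw)])
def W(x,y,z): return np.r_[C+x*EX+y*EY,z]
def Lc(p): q=np.asarray(p)[:2]-C; return np.array([q@EX,q@EY])
def ori(j):
    y=np.r_[j,0.]; z=np.array([0,0,-1.]); return np.c_[np.cross(y,z),y,z]
E
python3 - <<'E'
from h import *
for nm,j in(('+y',EY),('-y',-EY),('+x',EX),('-x',-EX)):
    for l in((-.064,-.182),(-.03,-.182),(.02,-.075),(.02,-.2)):
        q=robot.ik(W(*l,.073),ori(j)); print(nm,l,None if q is None else np.round(q,1))
E
```

```text
+y (-0.064, -0.182) [  1.7   9.6 -37.8   0.  -42.6 -98. ]
+y (-0.03, -0.182) [  1.1  12.4 -33.9   0.  -43.7 -97.4]
+y (0.02, -0.075) [  12.5   15.2  -29.9    0.   -44.9 -108.8]
+y (0.02, -0.2) [ -1.7  16.9 -27.3   0.  -45.8 -94.6]
-y (-0.064, -0.182) [  1.7   9.6 -37.8   0.  -42.6  82. ]
-y (-0.03, -0.182) [  1.1  12.4 -33.9   0.  -43.7  82.6]
-y (0.02, -0.075) [ 12.5  15.2 -29.9   0.  -44.9  71.2]
-y (0.02, -0.2) [ -1.7  16.9 -27.3   0.  -45.8  85.4]
+x (-0.064, -0.182) [  1.7   9.6 -37.8   0.  -42.6 172. ]
+x (-0.03, -0.182) [  1.1  12.4 -33.9   0.  -43.7 172.6]
+x (0.02, -0.075) [ 12.5  15.2 -29.9   0.  -44.9 161.2]
+x (0.02, -0.2) None
-x (-0.064, -0.182) [  1.7   9.6 -37.8   0.  -42.6  -8. ]
-x (-0.03, -0.182) [  1.1  12.4 -33.9   0.  -43.7  -7.4]
-x (0.02, -0.075) [ 12.5  15.2 -29.9   0.  -44.9 -18.8]
-x (0.02, -0.2) [ -1.7  16.9 -27.3   0.  -45.8  -4.6]
```

Run:
```python
from h import *
R=ori(-EY)
p=robot.read_position(); robot.servo_line([p[0],p[1],.28],speed=.15)
robot.goto(W(-.064,-.182,.25),R)
robot.servo_line(W(-.064,-.182,.10),speed=.15)
print(robot.read_t(),robot.read_position(),Lc(robot.read_position()),robot.read_force())
for n in("scene","top"):
    p,_=robot.grab_frame(n); cv2.imwrite(f"pics/{n}1.png",p[:,:,::-1])
f0=robot.read_force()
for z in(.085,.08,.077,.075,.0735):
    robot.servo_line(W(-.064,-.182,z),speed=.04); f=robot.read_force(); print(z,robot.read_position()[2],np.round(f-f0,2))
    if abs((f-f0)[2])>4: break
print(robot.read_t())
```

```text
4.825 [ 0.42011326 -0.17971604  0.10064307] [-0.06342008 -0.1819656 ] [0.26382759 0.26165426 0.88473188]
0.085 0.08475518272200327 [-1.08  0.56 -0.51]
0.08 0.07974051133709861 [-1.48 -0.76  0.13]
0.077 0.07684114944013905 [-1.17 -0.93 -0.84]
0.075 0.07492210242640981 [-1.64 -0.51  0.24]
0.0735 0.07342662326311926 [-1.76  0.01 -0.22]
6.475
```

View pics/scene1.png

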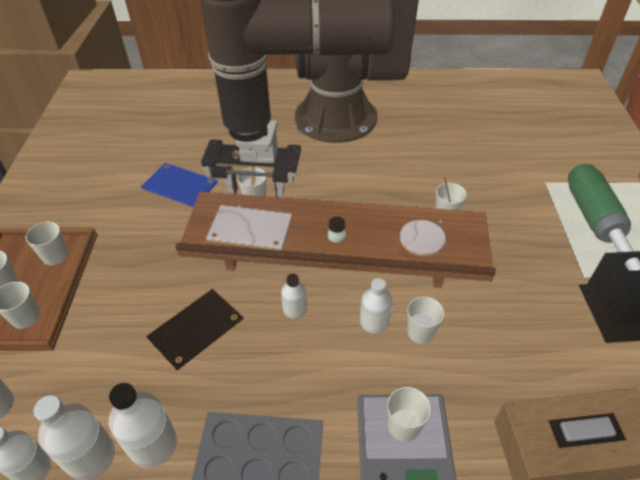

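In this picture the two fingertips are at (231,190) and (281,190), in front of the plate and clear of cup_b's stick at (253,170). Now I push towards the rail in small steps with a force check.

Run:
```python
from h import *
f0=np.mean([robot.read_force() for _ in range(5)],0)
robot.servo_line(W(-.05,-.182,.0735),speed=.03)
x=-.05
while x<-.018:
    x+=.0015 if x<-.036 else .001
    robot.servo_line(W(x,-.182,.0735),speed=.02)
    f=np.mean([robot.read_force() for _ in range(4)],0)-f0
    print(round(x,4),np.round(Lc(robot.read_position()),4),round(robot.read_position()[2],4),np.round([f[:2]@EX,f[:2]@EY,f[2]],1))
    if f[:2]@EX<-7: break
print(robot.read_t())
for n in("scene","top"):
    p,_=robot.grab_frame(n); np.savez(f"{n}2.npz",p=p);cv2.imwrite(f"pics/{n}2.png",p[:,:,::-1])
```

```text
-0.0485 [-0.0486 -0.182 ] 0.0735 [-0.2 -1.3 -0.2]
-0.047 [-0.047 -0.182] 0.0735 [-1.1 -1.2 -0.5]
-0.0455 [-0.0454 -0.182 ] 0.0735 [ 0.2 -0.1 -0.5]
-0.044 [-0.0438 -0.182 ] 0.0735 [ 0.4 -0.7  0.2]
-0.0425 [-0.0423 -0.182 ] 0.0735 [-0.3 -1.4 -0.3]
-0.041 [-0.0408 -0.182 ] 0.0735 [ 0.7 -1.3  0. ]
-0.0395 [-0.0393 -0.182 ] 0.0735 [-0.7 -0.8 -0.2]
-0.038 [-0.0379 -0.182 ] 0.0735 [-0.  -1.   0.1]
-0.0365 [-0.0363 -0.182 ] 0.0735 [ 0.3 -0.2 -0.3]
-0.035 [-0.0348 -0.182 ] 0.0735 [-0.5 -0.3 -0.7]
-0.034 [-0.0339 -0.182 ] 0.0735 [-1.1 -1.1 -0.1]
-0.033 [-0.0329 -0.182 ] 0.0735 [-0.3 -0.2 -0.5]
-0.032 [-0.0318 -0.182 ] 0.0735 [-1.  -0.3 -0.3]
-0.031 [-0.0309 -0.182 ] 0.0735 [ 0.3  0.1 -0.1]
-0.03 [-0.0304 -0.1821] 0.0734 [-3.1 -0.7  0.7]
-0.029 [-0.0303 -0.1821] 0.0733 [-6.   1.3  5. ]
-0.028 [-0.0302 -0.1821] 0.0733 [-8.9  0.6  7.1]
11.3417
```

Run:
```python
import cv2,numpy as np
a=cv2.imread("pics/top2.png")[190:340,330:480];b=cv2.imread("pics/scene2.png")[170:270,170:320]
cv2.imwrite("pics/z2.png",np.hstack([cv2.resize(a,(400,400)),cv2.resize(b,(400,400))]))
```

```text
(no output)
```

View pics/z2.png

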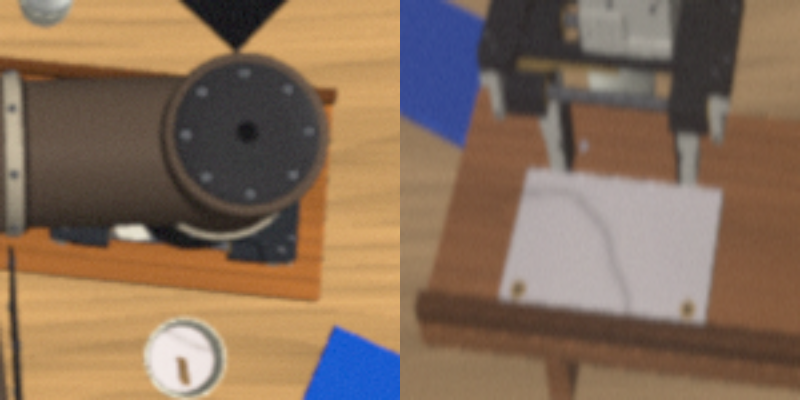

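The fingers stopped against a rising force, with the TCP at ledge x=-0.0302. Right half of the picture (scene view): the plate sits square against the rail with both fingertips on its front side. Next I retreat, turn the jaws across the ledge and enter the gap between pot and plate.

Run:
```python
from h import *
robot.servo_line(W(-.055,-.182,.0745),speed=.05)
robot.servo_line(W(-.055,-.182,.17),speed=.15)
robot.move_gripper(.4)
robot.goto(W(.028,-.076,.17),ori(-EX))
print(robot.read_t(),Lc(robot.read_position()))
p,_=robot.grab_frame("scene");np.savez("scene3.npz",p=p);cv2.imwrite("pics/scene3.png",p[:,:,::-1])
w=white(p);w[:200]=0;w[260:]=0
for b,s,c in blobs(w,300):
    ct=max(cv2.findContours(b.astype(np.uint8),0,cv2.CHAIN_APPROX_NONE)[0],key=len)[:,0]
    r=cv2.minAreaRect((onz("scene",ct,.078)[:,:2]*1000).astype(np.float32)); print(c,r,Lc(np.array(r[0])/1000))
```

```text
15.475 [ 0.02785803 -0.07614419]
[289.07627119 205.45338983] ((439.05419921875, -109.96858215332031), (99.92420959472656, 40.36785888671875), 89.71231079101562) [-0.05223974 -0.11056206]
[597.59621451 230.69681038] ((506.6383361816406, 572.66748046875), (196.9489288330078, 170.4661102294922), 89.85590362548828) [-0.05990051  0.57536864]
[249.65931559 230.95741445] ((510.1875, -185.5394287109375), (162.18841552734375, 98.14473724365234), 83.75477600097656) [ 0.02674965 -0.17787903]
[ 45.10267857 239.77901786] ((540.1914672851562, -609.8053588867188), (123.2090072631836, 69.62226867675781), 19.709718704223633) [ 0.10308514 -0.59629834]
[422.41422925 236.69565217] ((528.59521484375, 174.260498046875), (93.16520690917969, 96.50375366210938), 84.47608184814453) [0.00560147 0.18177022]
```

View pics/scene3.png

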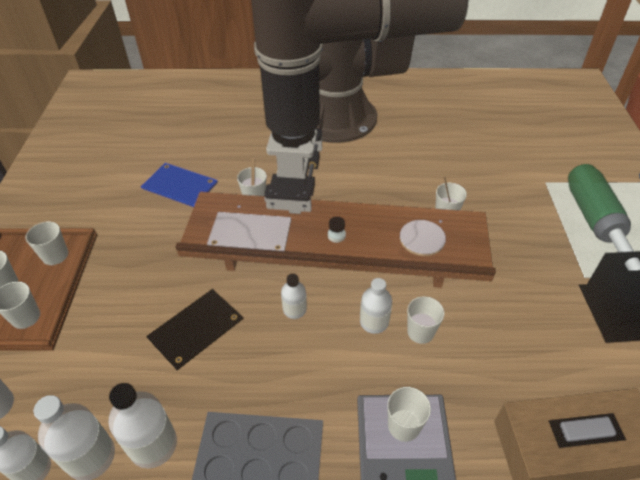

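Scene view: the plate is at (250,231), ledge x≈0.027, and square (83.75° against the ledge's 83.7°). The coaster is unmoved at (422,237) and the pot stands at (336,230). I now descend and push along the rail.

Run:
```python
from h import *
robot.servo_line(W(.028,-.076,.085),speed=.15)
f0=np.mean([robot.read_force() for _ in range(5)],0)
robot.servo_line(W(.028,-.076,.0735),speed=.04)
print(robot.read_t(),robot.read_position(),robot.read_force()-f0)
for y in np.r_[np.arange(-.09,-.185,-.015),-.19,-.1945]:
    robot.servo_line(W(.028,y,.0735),speed=.03)
    f=np.mean([robot.read_force() for _ in range(4)],0)-f0
    print(round(y,4),np.round(Lc(robot.read_position()),4),round(robot.read_position()[2],4),np.round([f[:2]@EX,f[:2]@EY,f[2]],1))
    if np.linalg.norm(f)>12: break
print(robot.read_t())
for n in("scene","top"):
    p,_=robot.grab_frame(n);np.savez(f"{n}4.npz",p=p);cv2.imwrite(f"pics/{n}4.png",p[:,:,::-1])
    w=white(p);w[:200]=0;w[275:]=0
    for b,s,c in blobs(w,300):
        ct=max(cv2.findContours(b.astype(np.uint8),0,cv2.CHAIN_APPROX_NONE)[0],key=len)[:,0]
        r=cv2.minAreaRect((onz(n,ct,.078)[:,:2]*1000).astype(np.float32)); print(n,c,np.round(r[1]),r[2],Lc(np.array(r[0])/1000))
```

```text
16.675 [ 0.52247183 -0.08444479  0.0734094 ] [ 0.62867541 -0.61719935  0.10793894]
-0.09 [ 0.028  -0.0902] 0.0735 [ 0.8 -0.2 -1.1]
-0.105 [ 0.0279 -0.1052] 0.0735 [-0.1 -0.4 -0.6]
-0.12 [ 0.028  -0.1202] 0.0735 [ 0.1  0.  -0.6]
-0.135 [ 0.0279 -0.1352] 0.0735 [ 0.1 -0.5  0.1]
-0.15 [ 0.028  -0.1502] 0.0735 [-0.7 -0.  -0.4]
-0.165 [ 0.0279 -0.1652] 0.0735 [ 0.4  0.1 -0.2]
-0.18 [ 0.0279 -0.1802] 0.0735 [ 0.4 -0.  -0.7]
-0.19 [ 0.028  -0.1903] 0.0735 [ 0.2  0.3 -0.4]
-0.1945 [ 0.028  -0.1947] 0.0735 [ 1.   0.1 -0. ]
21.975
scene [231.         205.42122186] [61. 37.] 89.69149780273438 [-0.04084628 -0.23348045]
scene [596.88225909 233.62476069] [197. 209.] 89.85590362548828 [-0.04096079  0.5774094 ]
scene [194.41067175 229.56836589] [191. 105.] 84.05384063720703 [ 0.02881405 -0.26816371]
scene [ 45.68318756 241.58600583] [134.  69.] 25.640119552612305 [ 0.10641758 -0.59137605]
scene [422.43196203 236.65743671] [95. 95.] 89.74552154541016 [0.0060911  0.18165287]
top [ 42.84119709 243.03720679] [203. 169.] 89.54315185546875 [-0.03147911  0.59922822]
top [616.33400402 208.21327968] [71. 46.] 89.18321990966797 [ 0.15679177 -0.67670985]
top [232.6900149  239.09388972] [93. 91.] 44.77253341674805 [0.00537257 0.18033697]
top [583.07052186 239.28067701] [69. 66.] 89.41972351074219 [ 0.08218409 -0.60661989]
top [448.574 252.993] [157. 102.] 84.0845718383789 [ 0.02906052 -0.28574283]
```

View pics/scene4.png

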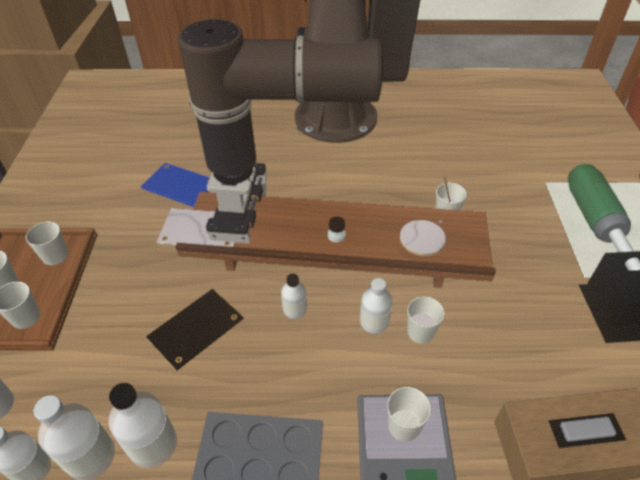

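The top view puts the outer end at y≈-0.364, so the centre is about -0.284. The scene view's rectangle merges with the finger, so I don't use it. The finger position also predicts -0.283. I push 9.5 mm further, retreat and check.

Run:
```python
from h import *
robot.servo_line(W(.028,-.2043,.0735),speed=.025)
print(Lc(robot.read_position()))
robot.dwell(.2)
robot.servo_line(W(.028,-.185,.0735),speed=.04)
robot.servo_line(W(.028,-.185,.2),speed=.15)
robot.goto(W(-.10,0,.30),ori(-EX))
print(robot.read_t())
for n in("scene","top"):
    p,d=robot.grab_frame(n);np.savez(f"{n}5.npz",p=p,d=d);cv2.imwrite(f"pics/{n}5.png",p[:,:,::-1])
    w=white(p);w[:200]=0;w[275:]=0
    for b,s,c in blobs(w,300):
        ct=max(cv2.findContours(b.astype(np.uint8),0,cv2.CHAIN_APPROX_NONE)[0],key=len)[:,0]
        P=onz(n,ct,.078)
        r=cv2.minAreaRect((P[:,:2]*1000).astype(np.float32)); print(n,c,np.round(r[1],1),r[2],Lc(np.array(r[0])/1000))
```

```text
[ 0.0279436 -0.2045491]
25.4083
scene [596.68494034 233.64043857] [196.9 208.6] 89.85590362548828 [-0.04096079  0.5774094 ]
scene [195.32677016 227.08368042] [162.7 104.6] 83.38021850585938 [ 0.02954712 -0.2926527 ]
scene [ 45.39250276 241.18743109] [132.3  68.1] 20.619783401489258 [ 0.1073651  -0.59449796]
scene [422.45655608 236.73222749] [94.6 95.1] 89.6973648071289 [0.006084   0.18165324]
top [ 42.7895591  243.07979443] [202.6 169.2] 89.54176330566406 [-0.03148384  0.59928885]
top [616.28251121 207.57623318] [67.3 43.8] 89.18215942382812 [ 0.15814293 -0.67862551]
top [231.59388275 237.09345794] [76.8 93.8] 28.9755802154541 [0.01204921 0.18453602]
top [442.16581633 249.30899235] [160.7 101.7] 83.65989685058594 [ 0.02958749 -0.29391369]
top [582.80530973 239.02507375] [68.9 66. ] 89.41972351074219 [ 0.08217731 -0.60655168]
```

View pics/scene5.png

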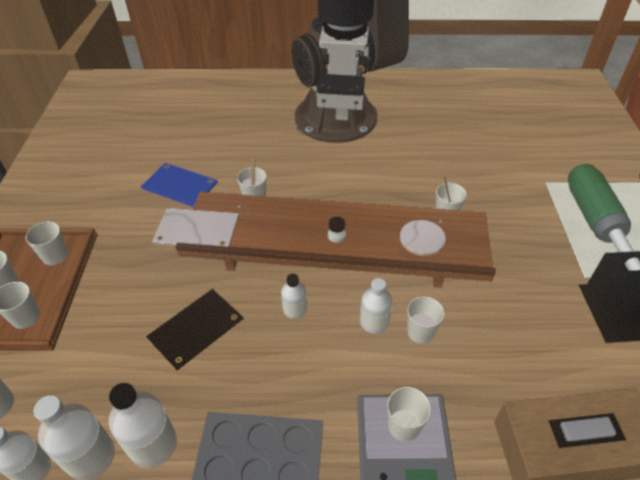

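View pics/top5.png

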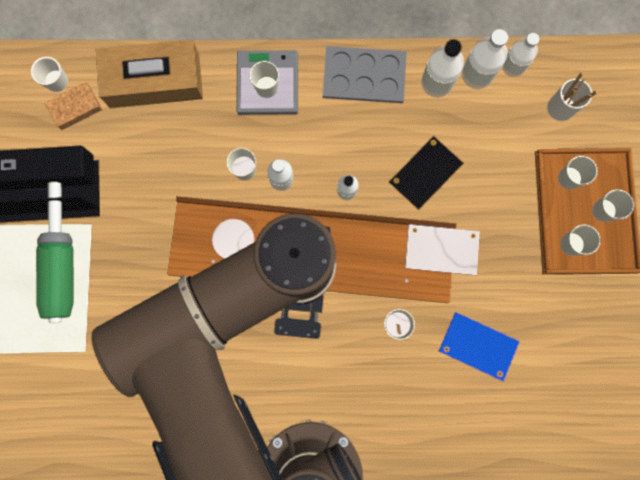

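Both views show the plate lying flat against the rail and past the right end, at (195,227) in the scene view and (442,249) in the top view. Its centre is at ledge (0.029, -0.293), square within 0.5°. In the scene view the coaster (422,237), pot, cups and bottles are where they started.

```bash
python3 -c "
from rig import robot
robot.job_done(); print(robot.read_t())"
```

```text
the job is handed in; nothing more can be done
the job is handed in; nothing more can be done
```

I pushed the sign plate square against the back rail, then along it over the right (-y) end, and handed the job in. The clock read about 25.5 s after the final pictures. About a third of the plate now overhangs.

**How it went:** Both open fingertips pushed on the plate's front side until a rising force, about 9 N, showed it had met the rail. I then pushed its inner end along the rail, with no noticeable contact force.

**Last checks, with the arm clear of the plate:**

| Check | Top camera | Scene camera | Required |
|---|---|---|---|
| Plate centre along the ledge (y) | -0.294 m | -0.293 m | -0.306 to -0.280 m |
| Overhang | about 54 mm | about 53 mm | 40 to 66 mm |
| Plate centre across the ledge (x) | 0.0296 m | 0.0295 m | above 0.022 m |
| Out of square to the rail | under 0.1° | about 0.3° | below 4° (0.07 rad) |

- **Across-ledge position:** both x readings are about 1.5 mm past the 0.028 m that touching the rail allows. That is within the 2 mm calibration error.
- **Flatness:** I did not measure height or tilt separately. The plate's outline measured close to its true size at the flat height (160.7 × 101.7 mm from the top camera).
- **Other items:** the coaster, pot, cups and bottles look unmoved. I remeasured only the coaster, in the scene view, and it agreed with its starting position to about 0.5 mm. The top camera's last coaster reading differs because the arm partly hid it.

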